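# Seat the grater insert in the vegetable slicer

### The job

Fit the loose steel grater insert into the white vegetable slicer: square it up on the landing deck, push it by its black bar over the raised lip, nose first under the guard, so that it drops flat into the pocket, then press it home against the steel depth stop with a steady, moderate push of about 10 N for a second. Be gentle: never force it with more than about 15 N, slide it rather than lifting it off the slicer, leave the lemon and the garlic where they lie, and let go with the insert lying flat in the pocket.

Things in the scene. Friction and masses are not known exactly. Their poses are not given: they have to be found in the camera images.
- slicer: White plastic vegetable slicer, fixed flat on the worktop, 280 x 120 x 42 mm. Origin at worktop height under the inner edge of the lip, on the centre line; x = feed direction from landing deck to pocket, z up (heights below are from the worktop). Landing deck: x -150 to -12, y +-60, top at 30 mm. Its throat before the lip (x -29 to -12) narrows between walls 35 mm high from about 100 to 64 mm.
- lip (a point): Middle of the lip's crest at its inner edge (slicer x 0, y 0, height 33 mm). The lip runs across the throat: a ramp rises from the deck at x -14 to the crest at x -5 to 0, then drops sheer 8 mm into the pocket.
- pocket (a point): Point on the pocket's floor, 45 mm beyond the lip's inner edge, height 25 mm. The pocket starts at the lip and is 64 mm wide; its side walls are 35 mm high. A guard bridges it from 66 to 108 mm beyond the lip, underside 36 mm and top 42 mm high; the insert's nose ends under it.
- depth_stop: Depth stop: a small steel saddle with a black thumbscrew, fixed across the slicer behind the guard. Origin on the pocket floor under the screw, always 120 mm beyond the lip. It clamps a rigid steel tongue that lies on the floor under the guard, 50 mm wide, 9 high; the insert's nose butts its front face. The tongue's setting varies and is not reported: its face is 85 to 103 mm beyond the lip. Feel for it, slowly.
- insert: Loose steel grater plate 80 (x) x 60 (y) x 5 mm, 0.2 kg, sliding easily on the slicer. Origin at the centre of its underside, x to its nose. A black bar 8 mm thick (x -40 to -32, flush with the rear edge), 56 mm wide, rises to 21 mm above the underside; pinch it across its thickness or push it from behind, fingertips above 36 mm height. Starts on the deck, nose to the lip, off centre and askew.
- insert_tail (a point): Middle of the insert's rear lower edge (its x -40, y 0, z 0 mm). Seated, it lies beyond the lip's inner edge (slicer x > 0).
- lemon: Lemon lying on the worktop to the right of the slicer's pocket, 78 x 55 x 56 mm; origin at the centre of its underside. Leave it alone.
- garlic: Garlic bulb standing on the worktop to the left of the slicer's pocket, 60 x 57 x 58 mm; origin at the centre of its underside. Leave it alone.
There are look-alikes about, which are no part of the job. What is shaped like the insert but green is not meant.

How it is judged:
By the outcome, as a careful person would: the job done as asked, in the order asked, and still so for the second after the job is handed in, with the robot touching nothing.
It also fails if it takes over 67 s, if anything falls off the work surface, if the arm or the gripper's body presses on something with over 40 N, if the wrist force passes 120 N, or if a joint passes its speed limit or range.

### The arm

A 7-joint arm with a two-finger parallel gripper is mounted at the origin on a cart in front of the work surface, level with it; the furniture and walls round the work are solid. World frame = base frame: x ahead of the robot, y to its left, z up, the work surface at z = 0. Lengths are in m, angles in rad, forces in N, time in s.
With the tool pointing down it reaches from about 0.425 to 0.925 m from the base axis. Payload 6.8 kg.
Tool frame: the origin (TCP) lies on the centre line of the jaws, within the pads' length; the fingertips stand 25 mm ahead of it and the grasp point (between the pads) lies 6 mm ahead of it; z points along the fingers, y is the line along which they close (so a half turn about z gives the same grasp; the last joint's range is limited). The gripper opens to 85 mm and grips with 20 to 120 N. Pads are 22 mm wide; open, the fingers measure 114 mm over their backs; the gripper's body (76 mm by 85 mm) begins 54 mm behind the grasp point. The pads swing forward as they close: fully open they stand 13 mm farther back than shut.
Start: joints at [-1.23, 0.477, 0.022, 1.555, -0.011, 1.109, -0.083], TCP at [0.293, 0.608, 0.256] pointing down, gripper open.
Joint ranges: [-2.96, 2.96], [-0.34, 2.1], [-1.41, 1.46], [0.24, 2.44], [-1.37, 4.51], [0.17, 1.92], [-2.96, 2.96]. Speed limits (rad/s): [2.39, 2.39, 3.14, 3.14, 3.14, 3.14, 3.14].

### API

Orientations are given as a rotation vector (axis times angle).
In Python, from bench import telemetry, grab_frame, job gives the robot as it stands.
- The arm moves only by the tool apply_moves, never from a script. Its argument "rows" is a list of rows, each a list of 2 entries, a list of its own where there are three numbers: the shift along the tool's x, y, z each as a share of 250 mm, from -1 to 1, then the turn, a rotation vector about the tool's x, y, z each as a share of pi rad, from -1 to 1. A call has 1 to 10 rows; each row is the pose to reach, as a shift and turn from the pose commanded when the call began, along the tool's axes at that moment, turning the shorter way round; what a row does not reach only later rows make up. A row lasts 1/8 s, in which the tool goes at most 62.5 mm and 10.7 degrees, less where a joint would pass 70% of its speed; a pose out of reach is approached as far as the arm can. A call with a number of a shift or a turn outside -1 to 1 is refused whole. A call with a gripper value outside its range is refused whole. "jaw" is the gripper's target within -1 to 1 (fully open at 1, half-way at 0, shut at -1), set as the call begins (left out, the last holds). The fingers move at their own pace and stop on an object; "newtons" is the grip in N (left out, the last holds). Time passes only in rows, so rows that repeat a pose let the fingers close. It gives the time, the measured TCP pose, the force, the opening and the grip force at its end, in the units of the state.
- telemetry.get_obs(): the state, without advancing time (a new reading comes with each control period).
- grab_frame(name): name is "scene" or "top"; returns a dict with "frame" (420x560x3 uint8, red, green, blue), "vertical_fov" (degrees; the focal length in pixels is half the picture's height over the tangent of half this angle, whatever the lens; pixels are square), "cx", "cy" (the principal point, pixels), "origin" and "attitude" of the camera in the world. Camera axes: x right, y up, looking along -z (the intrinsics and any distortion apply to the point x, -y, -z); pixel columns grow to the right and rows downward; lengths in m; the calibration is good to about 2 mm. A picture is of the moment at which its call begins. There is no depth.
- job.hand_in(): hands the job in; it is judged then, once.
The state is a dict: "clock": time; "joints": joint angles; "qvel": joint speeds; "tau": joint torques, N m; "tcp_pos": TCP position; "orientation": TCP orientation; "contact_force": force on the tool from outside, world axes, zero at the start; "moment": the same for the moment, N m; "grip_width": finger opening in m; "gripper_force": force on a finger pad.
Only numpy, scipy, OpenCV 4.12 (cv2) and the standard library are available. Lean on these libraries where they do the work, as an engineer would, in place of code of your own. Each camera call takes 0.05 s, during which the arm holds its last target. There are 200 camera calls.

## Working session

There is one attempt and no reset: what is moved stays moved. The work goes in short steps, Python scripts to look and compute and a tool call to move; the robot and the scene stay as the last step left them, time stands still between calls to the robot, and variables do not carry over. Pictures are saved under pics/ and viewed, at most 10 in all, crops included, and the job is handed in when it is done.

Besides the shell and the picture viewer there is one more tool, called in YAML: its name, and indented under it one key for each argument. apply_moves: Moves the arm, as the interface text tells. Its arguments: {"type":"object","properties":{"rows":{"type":"array"},"jaw":{"type":"number"},"newtons":{"type":"number"}},"required":["rows"]}

```bash
mkdir -p pics; ls
python3 - <<'E'
from bench import telemetry, grab_frame
import cv2,numpy as np
print(telemetry.get_obs())
for n in ("scene","top"):
    f=grab_frame(n)
    cv2.imwrite(f"pics/{n}0.png",f["frame"][:,:,::-1])
    print(n,{k:v for k,v in f.items() if k!="frame"})
E
```

```text
pics
{'clock': 0.0, 'joints': array([-1.23009262,  0.47781935,  0.02233528,  1.55648854, -0.01148127,
        1.10931238, -0.08312336]), 'qvel': array([ 1.02361715e-03, -2.78285935e-04, -9.73206577e-05,  7.81945288e-04,
        3.70274976e-04, -4.04237884e-04,  2.08191501e-03]), 'tau': array([ 6.75959618e-04, -5.96444178e+01,  1.60800666e+00, -2.81197625e+01,
        1.24412737e-02,  9.28773807e-03, -1.66324315e-05]), 'tcp_pos': array([0.29264153, 0.60763178, 0.25529704]), 'orientation': array([-6.99001923e-01, -3.06256578e+00,  2.95351932e-03]), 'contact_force': array([-0.68096991, -0.32590204, -0.29015257]), 'moment': array([ 0.01667227, -0.04440367, -0.02703652]), 'gripper_force': 0.0, 'grip_width': 0.08534274789187657}
scene {'vertical_fov': 57.860796024410625, 'cx': 275.44224834848575, 'cy': 210.1387660802001, 'origin': array([ 0.11111075, -0.35881518,  0.71280908]), 'attitude': array([ 0.63889172, -0.36367354, -1.01334564])}
top {'vertical_fov': 46.192068352632994, 'cx': 275.11210790148124, 'cy': 208.87030216494537, 'origin': array([ 0.52995234, -0.07303618,  0.91728369]), 'attitude': array([ 0.02336416, -0.04188539, -1.57184942])}
```

View pics/scene0.png

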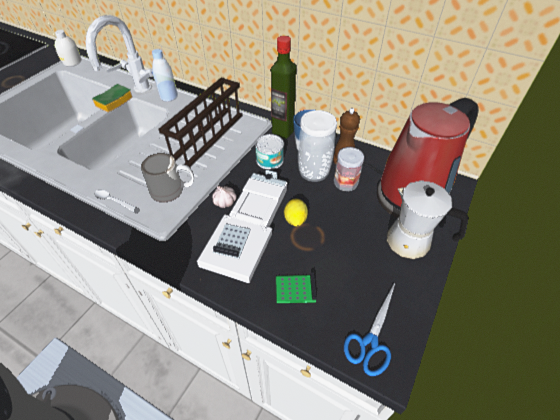

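View pics/top0.png

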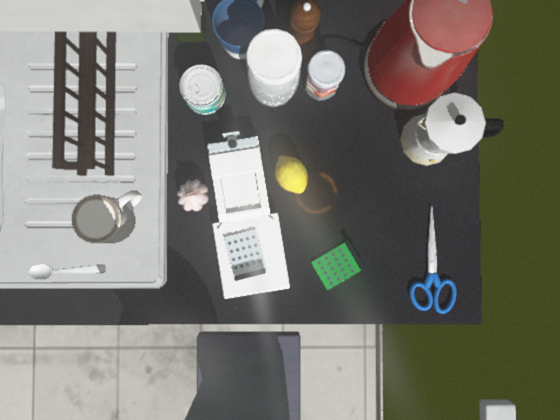

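The steel insert is at about top (245,252), grey with a dark bar at the bottom edge (249,270), on the white slicer. The green look-alike is at (336,266) on the worktop and doesn't match. I'll check this in an enlarged crop.

```bash
python3 - <<'E'
import cv2
i=cv2.imread("pics/top0.png")[125:305,170:310]
cv2.imwrite("pics/crop.png",cv2.resize(i,None,fx=3.3,fy=3.3,interpolation=cv2.INTER_CUBIC))
E
cat > h.py <<'E'
import numpy as np, cv2
from scipy.spatial.transform import Rotation as R
def cam(f):
    H=f["frame"].shape[0]; return H/2/np.tan(np.radians(f["vertical_fov"]/2)),f["cx"],f["cy"],np.array(f["origin"]),R.from_rotvec(f["attitude"]).as_matrix()
def px2w(f,u,v,z):
    F,cx,cy,o,M=cam(f); d=M@np.array([(u-cx)/F,-(v-cy)/F,-1]); return o+d*(z-o[2])/d[2]
def w2px(f,p):
    F,cx,cy,o,M=cam(f); q=(np.atleast_2d(p)-o)@M; return np.c_[cx+F*q[:,0]/-q[:,2],cy-F*q[:,1]/-q[:,2]]
E
```

```text
(no output)
```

View pics/crop.png

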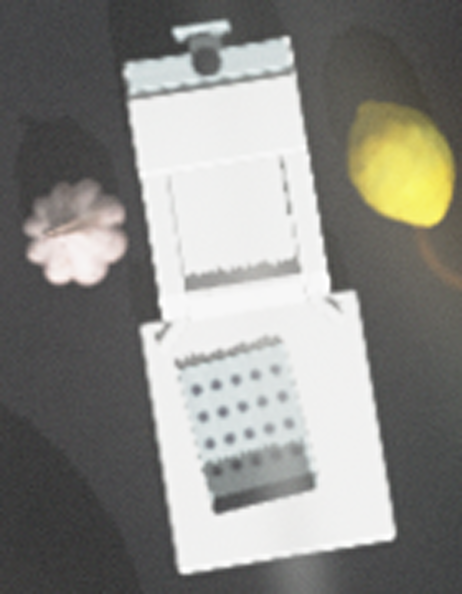

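The crop confirms it: grey perforated steel plate, nose toward the lip, black bar at the rear (crop 215–315, 475–512). The slicer's deck corners are clear too.

```bash
cat > fit.py <<'E'
import numpy as np
from scipy.optimize import least_squares
from h import *
def fit2(model,world):
    # rigid 2D fit model->world; returns x,y,yaw,residuals(mm)
    f=lambda p:((model@np.array([[np.cos(p[2]),np.sin(p[2])],[-np.sin(p[2]),np.cos(p[2])]])+p[:2]-world)).ravel()
    s=least_squares(f,[*world.mean(0),0]); return s.x,(1000*s.fun).round(1)
E
python3 - <<'E'
from fit import *
from bench import grab_frame
f=grab_frame("top")
c=lambda a,b:(170+(a+.5)/3.3-.5,125+(b+.5)/3.3-.5)
P=lambda pts,z:np.array([px2w(f,*c(*p),z)[:2] for p in pts])
D=P([(180,573),(395,538),(357,290),(141,325)],.03)
print(D.round(4),np.linalg.norm(D-np.roll(D,-1,0),axis=1))
L=P([(189,290),(298,272)],.033); print("lip inner edge",L.round(4),np.linalg.norm(L[0]-L[1]))
G=P([(131,98),(294,70)],.042);print("end",G)
s,r=fit2(np.array([[-.15,.06],[-.15,-.06]]+[[0,.032],[0,-.032]]),np.vstack([D[:2],L])); print("slicer",s,np.degrees(s[2]),r)
N=P([(180,365),(280,338)],.035); B=P([(215,512),(315,487)],.051)
print(np.linalg.norm(N[0]-N[1]),np.linalg.norm(B[0]-B[1]))
m=np.array([[.04,.03],[.04,-.03],[-.04,.028],[-.04,-.028]])
i,r=fit2(m,np.vstack([N,B])); print("insert",i,np.degrees(i[2]),r)
Rz=np.array([[np.cos(s[2]),-np.sin(s[2])],[np.sin(s[2]),np.cos(s[2])]])
print("insert in slicer",(i[:2]-s[:2])@Rz,np.degrees(i[2]-s[2]))
E
```

```text
[[ 0.4069  0.0078]
 [ 0.4254 -0.1088]
 [ 0.5602 -0.0884]
 [ 0.5413  0.0294]] [0.11804046 0.13632028 0.11929493 0.13606967]
lip inner edge [[ 0.5602  0.003 ]
 [ 0.57   -0.0563]] 0.0600629270499437
end [[ 0.66382675  0.03382795]
 [ 0.67910113 -0.05429166]]
slicer [ 0.56467905 -0.02669971  0.159036  ] 9.11209181740063 [ 0.2  1.   0.7 -0.9 -0.6  1.9 -0.2 -2. ]
0.056048489465606276 0.054574328739286915
insert [ 0.48758878 -0.02927311  0.24772037] 14.19333158759794 [-0.5  2.  -0.3 -2.   0.1  0.7  0.7 -0.6]
insert in slicer [-0.07652496  0.00966759] 5.08123977019731
```

```bash
cat > go.py <<'E'
import numpy as np, sys
from scipy.spatial.transform import Rotation as R
from bench import telemetry
S=np.array([.5647,-.0267]); Y=np.radians(9.1)
Rz=np.array([[np.cos(Y),-np.sin(Y)],[np.sin(Y),np.cos(Y)]])
def state():
    o=telemetry.get_obs(); M=R.from_rotvec(o["orientation"]).as_matrix()
    p=o["tcp_pos"]; s=Rz.T@(p[:2]-S); F=o["contact_force"]; f=Rz.T@F[:2]
    print("t",round(o["clock"],2),"tcp",p.round(4),"slicer mm",(1000*s).round(1),"F feed/lat/z",f.round(1),F[2].round(1),"w",round(o["grip_width"]*1e3,1),"g",round(o["gripper_force"],1),"tooly yaw",np.degrees(np.arctan2(M[1,1],M[0,1])).round(2),"tilt",np.degrees(np.arccos(-M[2,2])).round(2),"j",o["joints"].round(2))
    return o,p,M
def go(xyz,yaw):
    "shares for TCP to world xyz, tool y axis at world yaw (deg) mod 180, pointing down"
    o,p,M=state()
    best=None
    for a in (yaw,yaw+180):
        y=np.array([np.cos(np.radians(a)),np.sin(np.radians(a)),0]); z=np.array([0,0,-1.]); x=np.cross(y,z)
        T=R.from_matrix(M.T@np.c_[x,y,z]).as_rotvec()
        print(" yaw",a,"shift",(M.T@(np.array(xyz)-p)/.25).round(4),"turn",(T/np.pi).round(4))
def gos(sx,sy,z,yaw=0):
    "same, slicer coordinates in mm"
    q=S+Rz@np.array([sx,sy])/1000; print("world",q.round(4)); go([*q,z/1000],np.degrees(Y)+yaw)
E
python3 -c "
from go import *
go([.42,.40,.256],14.2);go([.47,.18,.22],14.2); go([.4527,-.0381,.13],14.2)"
```

```text
t 0.15 tcp [0.2927 0.6078 0.2555] slicer mm [-168.3  669.5] F feed/lat/z [-0.3 -1.2] 0.6 w 85.4 g 0.0 tooly yaw 64.29 tilt 0.08 j [-1.23  0.48  0.02  1.56 -0.01  1.11 -0.08]
 yaw 14.2 shift [-0.8195 -0.5279 -0.0011] turn [-4.000e-04  2.000e-04  2.783e-01]
 yaw 194.2 shift [-0.8195 -0.5279 -0.0011] turn [-3.000e-04 -5.000e-04 -7.217e-01]
t 0.15 tcp [0.2927 0.6078 0.2555] slicer mm [-168.3  669.5] F feed/lat/z [-0.3 -1.2] 0.6 w 85.4 g 0.0 tooly yaw 64.29 tilt 0.08 j [-1.23  0.48  0.02  1.56 -0.01  1.11 -0.08]
 yaw 14.2 shift [-1.3815 -1.2338  0.144 ] turn [-4.000e-04  2.000e-04  2.783e-01]
 yaw 194.2 shift [-1.3815 -1.2338  0.144 ] turn [-3.000e-04 -5.000e-04 -7.217e-01]
t 0.15 tcp [0.2927 0.6078 0.2555] slicer mm [-168.3  669.5] F feed/lat/z [-0.3 -1.2] 0.6 w 85.4 g 0.0 tooly yaw 64.29 tilt 0.08 j [-1.23  0.48  0.02  1.56 -0.01  1.11 -0.08]
 yaw 14.2 shift [-1.6976 -2.0493  0.5051] turn [-4.000e-04  2.000e-04  2.783e-01]
 yaw 194.2 shift [-1.6976 -2.0493  0.5051] turn [-3.000e-04 -5.000e-04 -7.217e-01]
```

apply_moves:
  rows:
    - [[-0.82,-0.53,0],[0,0,0.278]]
    - [[-0.82,-0.53,0],[0,0,0.278]]
    - [[-0.82,-0.53,0],[0,0,0.278]]
    - [[-0.82,-0.53,0],[0,0,0.278]]
    - [[-0.82,-0.53,0],[0,0,0.278]]
    - [[-0.82,-0.53,0],[0,0,0.278]]
  jaw: -0.35
  newtons: 20

```text
clock: 0.9
tcp_pos: [0.4201, 0.3995, 0.2562]
orientation: [-1.928, -2.48, 0.0]
contact_force: [-0.0, 0.9, -0.3]
grip_width: 0.0278
gripper_force: 0.0
```

```bash
python3 -c "
from go import *
go([.46,.18,.22],14.2)"
```

```text
t 0.9 tcp [0.4201 0.3995 0.2562] slicer mm [-75.4 443.7] F feed/lat/z [0.1 0.9] -0.3 w 27.8 g 0.0 tooly yaw 14.27 tilt 0.02 j [-1.07  0.32  0.26  1.8  -0.1   1.03 -0.53]
 yaw 14.2 shift [-0.8903 -0.0617  0.1448] turn [-0.0001 -0.      0.0004]
 yaw 194.2 shift [-0.8903 -0.0617  0.1448] turn [ 0.000e+00 -1.000e-04 -9.996e-01]
```

apply_moves:
  rows:
    - [[-0.89,-0.062,0.14],[0,0,0]]
    - [[-0.89,-0.062,0.14],[0,0,0]]
    - [[-0.89,-0.062,0.14],[0,0,0]]
    - [[-0.89,-0.062,0.14],[0,0,0]]

```text
clock: 1.4
tcp_pos: [0.4596, 0.1782, 0.2208]
orientation: [-1.926, -2.482, 0.001]
contact_force: [1.2, 0.7, -0.5]
grip_width: 0.0277
gripper_force: 0.0
```

```bash
python3 -c "
from go import *
go([.4527,-.0381,.12],14.2)"
```

```text
t 1.4 tcp [0.4596 0.1782 0.2208] slicer mm [-71.4 219. ] F feed/lat/z [1.3 0.6] -0.5 w 27.7 g 0.0 tooly yaw 14.39 tilt 0.05 j [-0.8   0.22  0.35  2.04 -0.1   0.9  -0.15]
 yaw 14.2 shift [-0.8312 -0.2414  0.4039] turn [-0.0002  0.0001  0.001 ]
 yaw 194.2 shift [-0.8312 -0.2414  0.4039] turn [-2.00e-04 -3.00e-04 -9.99e-01]
```

apply_moves:
  rows:
    - [[-0.83,-0.24,0.2],[0,0,0.001]]
    - [[-0.83,-0.24,0.2],[0,0,0.001]]
    - [[-0.83,-0.24,0.3],[0,0,0.001]]
    - [[-0.83,-0.24,0.4],[0,0,0.001]]
    - [[-0.83,-0.24,0.4],[0,0,0.001]]
    - [[-0.83,-0.24,0.4],[0,0,0.001]]

```text
clock: 2.15
tcp_pos: [0.4533, -0.0342, 0.1215]
orientation: [-1.929, -2.48, -0.001]
contact_force: [0.4, 0.8, -0.0]
grip_width: 0.028
gripper_force: 0.0
```

Run:
```python
from go import *
go([.4527,-.0381,.078],14.2)
from h import *
from bench import grab_frame
a=grab_frame("scene")["frame"][180:300,180:310]; b=grab_frame("top")["frame"][180:310,190:320]
a=cv2.resize(a,(400,370),interpolation=cv2.INTER_CUBIC);b=cv2.resize(b,(370,370),interpolation=cv2.INTER_CUBIC)
cv2.imwrite("pics/c2.png",np.hstack([a,b])[:,:,::-1])
```

```text
t 2.15 tcp [ 0.4533 -0.0342  0.1215] slicer mm [-111.2   10.2] F feed/lat/z [0.5 0.7] -0.0 w 28.0 g 0.0 tooly yaw 14.25 tilt 0.03 j [-0.41  0.33  0.42  2.21 -0.23  0.64  0.42]
 yaw 14.2 shift [-0.0146 -0.0061  0.1739] turn [ 0.     -0.0001  0.0003]
 yaw 194.2 shift [-0.0146 -0.0061  0.1739] turn [ 2.000e-04  1.000e-04 -9.997e-01]
```

View pics/c2.png

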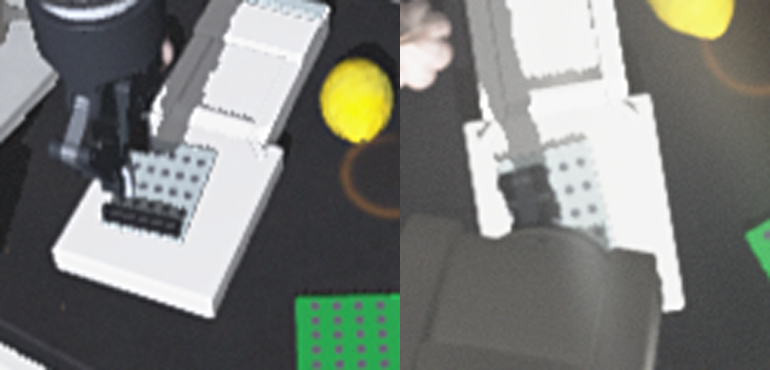

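The scene half shows the gripper above the bar (bar at crop 105–180, 200–235), so I'm descending carefully.

apply_moves:
  rows:
    - [[-0.015,-0.006,0.1],[0,0,0]]
    - [[-0.015,-0.006,0.174],[0,0,0]]
    - [[-0.015,-0.006,0.19],[0,0,0]]
    - [[-0.015,-0.006,0.2],[0,0,0]]
    - [[-0.015,-0.006,0.208],[0,0,0]]
    - [[-0.015,-0.006,0.208],[0,0,0]]

```text
clock: 3.0
tcp_pos: [0.4524, -0.0394, 0.0697]
orientation: [1.932, 2.477, 0.001]
contact_force: [0.7, -0.2, 0.3]
grip_width: 0.0279
gripper_force: 0.0
```

Run:
```python
from go import *
go([.4527,-.0381,.066],14.2)
from h import *
from bench import grab_frame
f=grab_frame("scene")
a=f["frame"][190:280,190:280]
cv2.imwrite("pics/c3.png",cv2.resize(a,(585,585),interpolation=cv2.INTER_CUBIC)[:,:,::-1])
```

```text
t 3.0 tcp [ 0.4524 -0.0394  0.0697] slicer mm [-112.9    5.3] F feed/lat/z [ 0.6 -0.3] 0.3 w 27.9 g 0.0 tooly yaw 14.08 tilt 0.04 j [-0.35  0.44  0.36  2.23 -0.31  0.52  0.49]
 yaw 14.2 shift [0.0046 0.0022 0.0146] turn [ 0.0002 -0.     -0.0007]
 yaw 194.2 shift [0.0046 0.0022 0.0146] turn [-0.000e+00 -4.000e-04  9.993e-01]
```

View pics/c3.png

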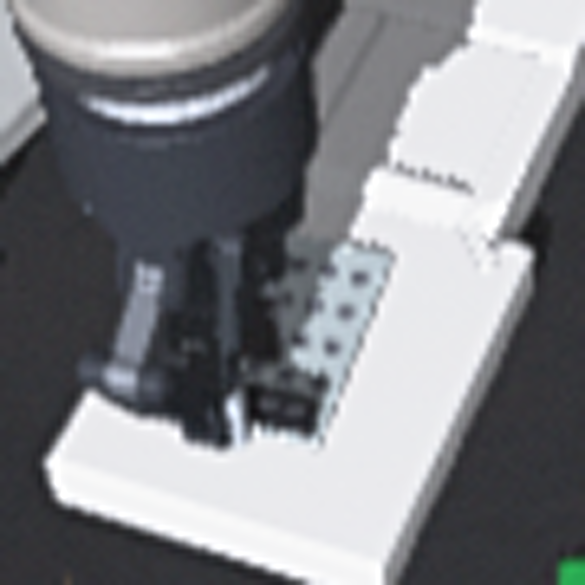

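The rear finger (crop 225,430) is behind the bar and the other is in front, so it straddles the bar. Closing gently.

apply_moves:
  rows:
    - [[0.004,0.002,0.012],[0,0,0]]
    - [[0.004,0.002,0.012],[0,0,0]]
    - [[0.004,0.002,0.012],[0,0,0]]
    - [[0.004,0.002,0.012],[0,0,0]]
    - [[0.004,0.002,0.012],[0,0,0]]
    - [[0.004,0.002,0.012],[0,0,0]]
  jaw: -1
  newtons: 20

```text
clock: 3.8
tcp_pos: [0.4523, -0.0384, 0.0662]
orientation: [-1.933, -2.477, 0.0]
contact_force: [-0.0, -1.1, -1.2]
grip_width: 0.007
gripper_force: 22.6
```

Run:
```python
from go import *
state()
from bench import grab_frame
import cv2
f=grab_frame("top"); a=f["frame"][180:310,190:320]
g=grab_frame("scene"); b=g["frame"][190:280,190:280]
cv2.imwrite("pics/c4.png",np.hstack([cv2.resize(x,(400,400),interpolation=cv2.INTER_CUBIC) for x in(a,b)])[:,:,::-1])
```

```text
t 3.8 tcp [ 0.4523 -0.0384  0.0662] slicer mm [-112.8    6.2] F feed/lat/z [-0.2 -1. ] -1.2 w 7.0 g 22.6 tooly yaw 14.06 tilt 0.01 j [-0.34  0.44  0.35  2.23 -0.31  0.51  0.5 ]
```

View pics/c4.png

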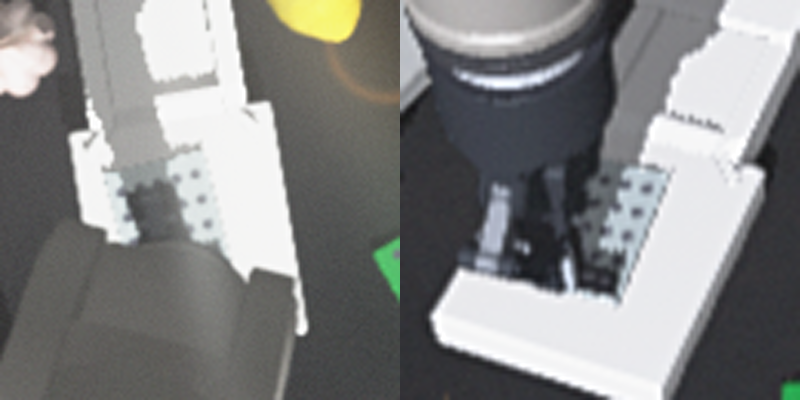

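Gripped at 7 mm opening, about central on the bar. Next I square it up and centre it.

```bash
python3 -c "
from go import *
gos(-112.5,-0.3,66,0)"
```

```text
world [ 0.4537 -0.0448]
t 3.9 tcp [ 0.4523 -0.0384  0.0663] slicer mm [-112.8    6.2] F feed/lat/z [ 0.4 -0.3] -0.7 w 7.1 g 22.6 tooly yaw 14.06 tilt 0.01 j [-0.34  0.44  0.35  2.24 -0.31  0.51  0.5 ]
 yaw 9.1 shift [-0.0259 -0.0009  0.001 ] turn [-0.0001 -0.      0.0276]
 yaw 189.1 shift [-0.0259 -0.0009  0.001 ] turn [ 0.000e+00 -1.000e-04 -9.724e-01]
```

apply_moves:
  rows:
    - [[-0.005,0,0],[0,0,0.006]]
    - [[-0.01,0,0],[0,0,0.012]]
    - [[-0.016,0,0],[0,0,0.018]]
    - [[-0.021,0,0],[0,0,0.024]]
    - [[-0.026,-0.001,0],[0,0,0.028]]
    - [[-0.026,-0.001,0],[0,0,0.028]]
    - [[-0.026,-0.001,0],[0,0,0.028]]

```text
clock: 4.78
tcp_pos: [0.4537, -0.0449, 0.0663]
orientation: [2.04, 2.389, -0.0]
contact_force: [0.2, 0.0, -0.6]
grip_width: 0.007
gripper_force: 22.6
```

Run:
```python
from go import *
from h import *
state()
from bench import grab_frame
f=grab_frame("top"); F=f["frame"]
# overlay of predicted plate outline (z 35) and slicer
def out(pts,z,off=(0,0)): 
    q=np.array([S+Rz@(np.array(p)/1000) for p in pts]); return w2px(f,np.c_[q,np.full(len(q),z/1000)])
o=(190,165); k=5
im=cv2.resize(F[o[1]:o[1]+120,o[0]:o[0]+120],None,fx=k,fy=k,interpolation=cv2.INTER_CUBIC)[:,:,::-1].copy()
def dr(pts,z,c):
    p=((out(pts,z)-o+.5)*k-.5).round().astype(int); cv2.polylines(im,[p],True,c,1)
dr([(-76.5-40,30),(-36.5,30),(-36.5,-30),(-116.5,-30)],35,(0,0,255))
dr([(-150,60),(-12,60),(-12,-60),(-150,-60)],30,(0,160,0))
dr([(0,32),(66,32),(66,-32),(0,-32)],35,(255,0,0))
cv2.imwrite("pics/c5.png",im)
```

```text
t 4.78 tcp [ 0.4537 -0.0449  0.0663] slicer mm [-112.4   -0.4] F feed/lat/z [0.2 0. ] -0.6 w 7.0 g 22.6 tooly yaw 9.02 tilt 0.0 j [-0.35  0.45  0.38  2.23 -0.33  0.51  0.44]
```

View pics/c5.png

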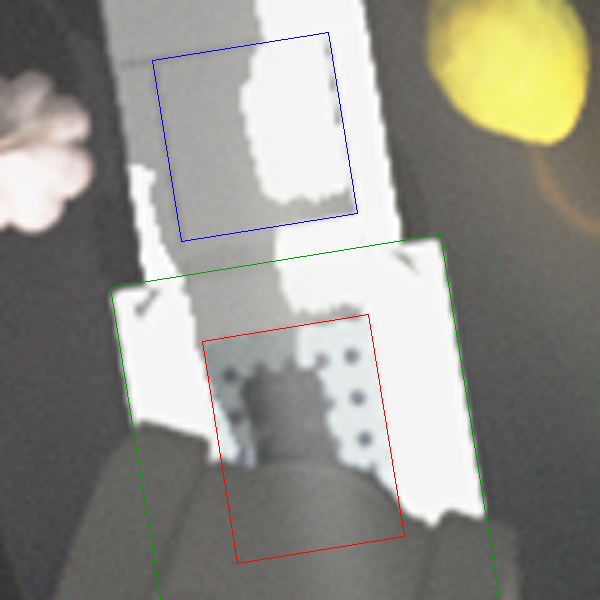

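The overlay fits the slicer and the squared plate within about 1 mm (plate right edge about 368,318 to 385,440). I'll slide it, still pinched, into the throat up to the ramp.

apply_moves:
  rows:
    - [[0,0.012,0],[0,0,0]]
    - [[0,0.024,0],[0,0,0]]
    - [[0,0.036,0],[0,0,0]]
    - [[0,0.048,0],[0,0,0]]
    - [[0,0.06,0],[0,0,0]]
    - [[0,0.07,0],[0,0,0]]
    - [[0,0.08,0],[0,0,0]]
    - [[0,0.088,0],[0,0,0]]
    - [[0,0.088,0],[0,0,0]]

```text
clock: 5.95
tcp_pos: [0.4758, -0.0413, 0.0663]
orientation: [2.04, 2.389, 0.0]
contact_force: [0.7, -0.3, -2.0]
grip_width: 0.0072
gripper_force: 22.6
```

Run:
```python
from go import *
from h import *
state()
from bench import grab_frame
f=grab_frame("top"); F=f["frame"]
def out(pts,z): 
    q=np.array([S+Rz@(np.array(p)/1000) for p in pts]); return w2px(f,np.c_[q,np.full(len(q),z/1000)])
o=(205,170); k=7
im=cv2.resize(F[o[1]:o[1]+85,o[0]:o[0]+85],None,fx=k,fy=k,interpolation=cv2.INTER_CUBIC)[:,:,::-1].copy()
def dr(pts,z,c):
    p=((out(pts,z)-o+.5)*k-.5).round().astype(int); cv2.polylines(im,[p],True,c,1)
dr([(-94.5,30),(-14.5,30),(-14.5,-30),(-94.5,-30)],35,(0,0,255))
dr([(-150,60),(-12,60),(-12,-60),(-150,-60)],30,(0,160,0))
dr([(0,32),(66,32),(66,-32),(0,-32)],35,(255,0,0))
cv2.imwrite("pics/c6.png",im)
```

```text
t 5.95 tcp [ 0.4758 -0.0413  0.0663] slicer mm [-90.1  -0.4] F feed/lat/z [ 0.7 -0.4] -2.0 w 7.2 g 22.6 tooly yaw 9.03 tilt 0.02 j [-0.35  0.47  0.38  2.18 -0.33  0.54  0.44]
```

View pics/c6.png

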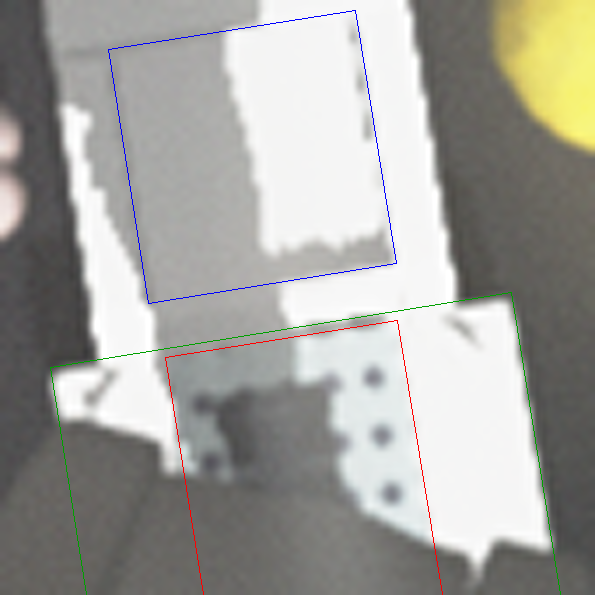

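The plate sits square with its nose at the ramp, right edge within 1 mm of the prediction. Now I release it, go up and behind the bar, and push with closed fingers.

apply_moves:
  rows:
    - [[0,0,0],[0,0,0]]
    - [[0,0,0],[0,0,0]]
    - [[0,0,0],[0,0,0]]
    - [[0,0,-0.1],[0,0,0]]
    - [[0,0,-0.2],[0,0,0]]
    - [[0,-0.05,-0.2],[0,0,0]]
    - [[0,-0.11,-0.2],[0,0,0]]
    - [[0,-0.11,-0.2],[0,0,0]]
  jaw: -0.45

```text
clock: 7.0
tcp_pos: [0.4458, -0.0459, 0.1154]
orientation: [-2.039, -2.387, 0.003]
contact_force: [-0.2, -0.0, 0.6]
grip_width: 0.0236
gripper_force: 0.0
```

```bash
python3 -c "
from go import *
gos(-118,-0.4,66,0)"
```

```text
world [ 0.4482 -0.0458]
t 7.0 tcp [ 0.4458 -0.0459  0.1154] slicer mm [-120.5   -0.2] F feed/lat/z [-0.2  0. ] 0.6 w 23.6 g 0.0 tooly yaw 8.98 tilt 0.18 j [-0.42  0.34  0.45  2.23 -0.25  0.62  0.38]
 yaw 9.1 shift [-0.001   0.0105  0.1976] turn [-0.001  -0.0002 -0.0007]
 yaw 189.1 shift [-0.001   0.0105  0.1976] turn [-4.000e-04  1.500e-03  9.993e-01]
```

apply_moves:
  rows:
    - [[0,0,0],[0,0,0]]
    - [[0,0,0],[0,0,0]]
    - [[0,0,0.05],[0,0,0]]
    - [[0,0,0.1],[0,0,0]]
    - [[0,0,0.15],[0,0,0]]
    - [[0,0,0.18],[0,0,0]]
    - [[0,0,0.195],[0,0,0]]
    - [[0,0,0.195],[0,0,0]]
  jaw: -1

```text
clock: 8.0
tcp_pos: [0.4483, -0.0457, 0.0674]
orientation: [-2.04, -2.389, 0.0]
contact_force: [-0.1, 0.7, 0.2]
grip_width: 0.0
gripper_force: 0.0
```

Run:
```python
from go import *
gos(-105,-0.4,66,0)
from bench import grab_frame
import cv2
b=grab_frame("scene")["frame"][180:280,190:290]
cv2.imwrite("pics/c7.png",cv2.resize(b,(500,500),interpolation=cv2.INTER_CUBIC)[:,:,::-1])
```

```text
world [ 0.4611 -0.0437]
t 8.0 tcp [ 0.4483 -0.0457  0.0674] slicer mm [-118.    -0.4] F feed/lat/z [0.1 0.7] 0.2 w 0.0 g 0.0 tooly yaw 9.01 tilt 0.01 j [-0.35  0.44  0.38  2.24 -0.33  0.51  0.45]
 yaw 9.1 shift [-0.0001  0.0518  0.0055] turn [-0.0001 -0.     -0.0005]
 yaw 189.1 shift [-0.0001  0.0518  0.0055] turn [-0.000e+00  1.000e-04  9.995e-01]
```

View pics/c7.png

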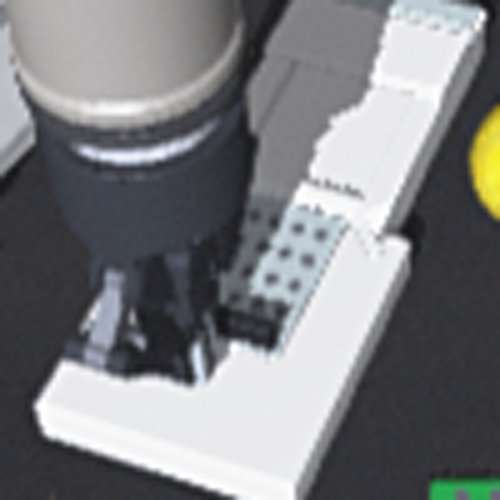

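Fingers are closed behind the bar (crop 200,370; bar at 245,325). Starting the push.

apply_moves:
  rows:
    - [[0,0.01,0.005],[0,0,0]]
    - [[0,0.02,0.005],[0,0,0]]
    - [[0,0.03,0.005],[0,0,0]]
    - [[0,0.04,0.005],[0,0,0]]
    - [[0,0.048,0.005],[0,0,0]]
    - [[0,0.056,0.005],[0,0,0]]
    - [[0,0.064,0.005],[0,0,0]]
    - [[0,0.072,0.005],[0,0,0]]

```text
clock: 9.05
tcp_pos: [0.466, -0.0428, 0.0662]
orientation: [-2.04, -2.389, 0.0]
contact_force: [-1.0, -0.1, 0.5]
grip_width: -0.0001
gripper_force: 0.8
```

apply_moves:
  rows:
    - [[0,0.008,0],[0,0,0]]
    - [[0,0.016,0],[0,0,0]]
    - [[0,0.024,0],[0,0,0]]
    - [[0,0.032,0],[0,0,0]]

```text
clock: 9.55
tcp_pos: [0.4742, -0.0415, 0.0663]
orientation: [2.04, 2.389, 0.0]
contact_force: [-1.1, 0.7, 0.4]
grip_width: -0.0
gripper_force: 0.3
```

```bash
python3 -c "
from go import *
state()"
```

```text
t 9.55 tcp [ 0.4742 -0.0415  0.0663] slicer mm [-91.7  -0.3] F feed/lat/z [-1.   0.8] 0.4 w -0.0 g 0.3 tooly yaw 9.03 tilt 0.01 j [-0.35  0.47  0.38  2.19 -0.34  0.54  0.44]
```

apply_moves:
  rows:
    - [[0,0.01,0],[0,0,0]]
    - [[0,0.02,0],[0,0,0]]
    - [[0,0.03,0],[0,0,0]]
    - [[0,0.04,0],[0,0,0]]
    - [[0,0.05,0],[0,0,0]]
    - [[0,0.06,0],[0,0,0]]
    - [[0,0.07,0],[0,0,0]]
    - [[0,0.08,0],[0,0,0]]

```text
clock: 10.55
tcp_pos: [0.4939, -0.0384, 0.0663]
orientation: [-2.04, -2.389, 0.0]
contact_force: [-0.3, -1.1, -0.2]
grip_width: 0.0003
gripper_force: 0.4
```

Run:
```python
from go import *
state()
from bench import grab_frame
import cv2
b=grab_frame("scene")["frame"][165:275,190:300]
a=grab_frame("top")["frame"][130:260,190:320]
cv2.imwrite("pics/c8.png",np.hstack([cv2.resize(x,(400,400),interpolation=cv2.INTER_CUBIC) for x in(a,b)])[:,:,::-1])
```

```text
t 10.55 tcp [ 0.4939 -0.0384  0.0663] slicer mm [-71.8  -0.4] F feed/lat/z [-0.5 -1. ] -0.2 w 0.3 g 0.4 tooly yaw 9.03 tilt 0.0 j [-0.35  0.5   0.38  2.14 -0.34  0.56  0.43]
```

View pics/c8.png

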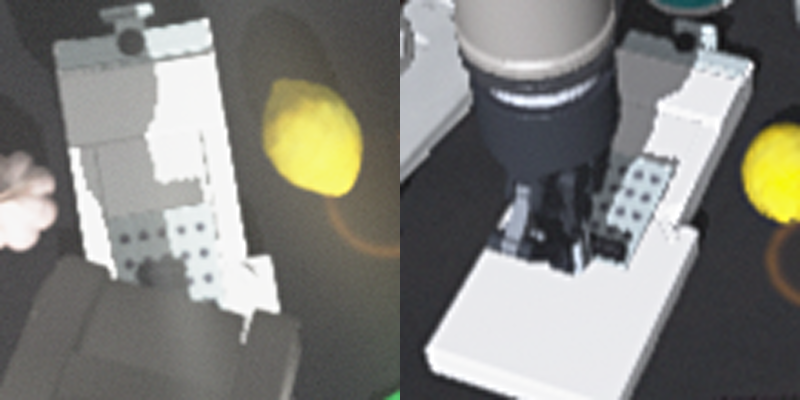

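The plate has climbed the lip and is centred in the throat (nose at crop about 155,205). I've used all my picture views, so I continue by force and numeric checks.

apply_moves:
  rows:
    - [[0,0.01,0],[0,0,0]]
    - [[0,0.02,0],[0,0,0]]
    - [[0,0.03,0],[0,0,0]]
    - [[0,0.04,0],[0,0,0]]
    - [[0,0.05,0],[0,0,0]]
    - [[0,0.06,0],[0,0,0]]
    - [[0,0.07,0],[0,0,0]]
    - [[0,0.08,0],[0,0,0]]

```text
clock: 11.65
tcp_pos: [0.5136, -0.0353, 0.0663]
orientation: [-2.04, -2.389, 0.0]
contact_force: [-1.1, -0.5, 1.3]
grip_width: 0.0002
gripper_force: 0.7
```

apply_moves:
  rows:
    - [[0,0.01,0],[0,0,0]]
    - [[0,0.02,0],[0,0,0]]
    - [[0,0.03,0],[0,0,0]]
    - [[0,0.04,0],[0,0,0]]
    - [[0,0.05,0],[0,0,0]]
    - [[0,0.06,0],[0,0,0]]
    - [[0,0.07,0],[0,0,0]]
    - [[0,0.08,0],[0,0,0]]

```text
clock: 12.65
tcp_pos: [0.5333, -0.0321, 0.0662]
orientation: [-2.04, -2.389, 0.0]
contact_force: [-0.3, 0.2, -0.2]
grip_width: -0.0003
gripper_force: 0.2
```

Run:
```python
from go import *
from h import *
from bench import grab_frame
state()
f=grab_frame("top"); g=f["frame"].astype(int)
# grey profile along the feed direction at y=-20 (visible right side), height z~33
for y in (-24,-20):
    for zz in (30,):
        xs=np.arange(-30,70,3); q=np.array([S+Rz@np.array([x,y])/1000 for x in xs]); p=w2px(f,np.c_[q,np.full(len(q),zz/1000)]).round().astype(int)
        print(y,[(int(x),*g[v,u].tolist()) for x,(u,v) in zip(xs,p)])
```

```text
t 12.65 tcp [ 0.5333 -0.0321  0.0662] slicer mm [-31.8  -0.4] F feed/lat/z [-0.3  0.2] -0.2 w -0.3 g 0.2 tooly yaw 9.03 tilt 0.01 j [-0.35  0.54  0.38  2.05 -0.34  0.61  0.42]
-24 [(-30, 111, 110, 103), (-27, 113, 111, 106), (-24, 107, 106, 103), (-21, 110, 107, 102), (-18, 109, 107, 102), (-15, 107, 103, 100), (-12, 108, 107, 102), (-9, 115, 110, 106), (-6, 119, 116, 112), (-3, 117, 115, 109), (0, 114, 112, 105), (3, 116, 111, 108), (6, 114, 113, 106), (9, 112, 109, 102), (12, 112, 109, 105), (15, 115, 113, 107), (18, 111, 108, 103), (21, 108, 105, 100), (24, 113, 113, 109), (27, 177, 184, 184), (30, 169, 175, 179), (33, 180, 188, 189), (36, 211, 218, 218), (39, 207, 218, 217), (42, 200, 211, 212), (45, 167, 175, 177), (48, 188, 197, 198), (51, 211, 220, 220), (54, 210, 219, 218), (57, 206, 216, 216), (60, 170, 170, 168), (63, 215, 214, 211), (66, 248, 248, 248), (69, 246, 246, 246)]
-20 [(-30, 115, 112, 108), (-27, 112, 112, 105), (-24, 111, 109, 104), (-21, 116, 115, 109), (-18, 118, 116, 111), (-15, 116, 115, 109), (-12, 117, 116, 110), (-9, 119, 116, 109), (-6, 120, 117, 110), (-3, 118, 114, 110), (0, 117, 113, 106), (3, 120, 118, 113), (6, 117, 114, 107), (9, 121, 119, 110), (12, 119, 115, 112), (15, 120, 119, 113), (18, 116, 113, 108), (21, 114, 112, 106), (24, 111, 109, 103), (27, 119, 117, 111), (30, 143, 145, 148), (33, 157, 163, 165), (36, 214, 220, 221), (39, 209, 218, 218), (42, 188, 196, 196), (45, 139, 142, 144), (48, 179, 188, 189), (51, 209, 218, 217), (54, 213, 217, 218), (57, 190, 200, 200), (60, 157, 160, 156), (63, 203, 202, 199), (66, 247, 247, 247), (69, 247, 247, 247)]
```

Nose reads about 59–60 mm, so the tail is at TCP +11 mm, with pushing force around 1 N. I'll push to just before the drop and then go slowly.

apply_moves:
  rows:
    - [[0,0.01,0],[0,0,0]]
    - [[0,0.02,0],[0,0,0]]
    - [[0,0.03,0],[0,0,0]]
    - [[0,0.04,0],[0,0,0]]
    - [[0,0.05,0],[0,0,0]]
    - [[0,0.06,0],[0,0,0]]

```text
clock: 13.45
tcp_pos: [0.5482, -0.0298, 0.0663]
orientation: [-2.04, -2.389, 0.0]
contact_force: [-0.1, 0.0, -0.1]
grip_width: 0.0002
gripper_force: 0.2
```

apply_moves:
  rows:
    - [[0,0.003,0],[0,0,0]]
    - [[0,0.006,0],[0,0,0]]
    - [[0,0.009,0],[0,0,0]]
    - [[0,0.012,0],[0,0,0]]
    - [[0,0.015,0],[0,0,0]]
    - [[0,0.018,0],[0,0,0]]
    - [[0,0.021,0],[0,0,0]]
    - [[0,0.024,0],[0,0,0]]

```text
clock: 14.45
tcp_pos: [0.5542, -0.0288, 0.0664]
orientation: [2.04, 2.389, 0.0]
contact_force: [-0.2, -0.1, -0.1]
grip_width: 0.0002
gripper_force: 0.0
```

```bash
python3 -c "
from go import *
state()"
```

```text
t 14.45 tcp [ 0.5542 -0.0288  0.0664] slicer mm [-10.7  -0.5] F feed/lat/z [-0.2 -0.1] -0.1 w 0.2 g 0.0 tooly yaw 9.02 tilt 0.02 j [-0.35  0.57  0.38  2.01 -0.35  0.63  0.41]
```

apply_moves:
  rows:
    - [[0,0.002,0.004],[0,0,0]]
    - [[0,0.004,0.008],[0,0,0]]
    - [[0,0.006,0.01],[0,0,0]]
    - [[0,0.008,0.01],[0,0,0]]
    - [[0,0.01,0.01],[0,0,0]]

```text
clock: 15.08
tcp_pos: [0.5564, -0.0288, 0.0643]
orientation: [-2.04, -2.389, -0.0]
contact_force: [-2.4, -0.6, 7.3]
grip_width: -0.0001
gripper_force: 3.6
```

apply_moves:
  rows:
    - [[0,0.002,0],[0,0,0]]
    - [[0,0.004,0],[0,0,0]]
    - [[0,0.006,0],[0,0,0]]
    - [[0,0.008,0],[0,0,0]]

```text
clock: 15.58
tcp_pos: [0.5584, -0.0285, 0.0643]
orientation: [-2.04, -2.389, -0.0]
contact_force: [-3.6, -0.0, 6.6]
grip_width: -0.0003
gripper_force: 3.5
```

Run:
```python
from go import *
state()
from h import *
from bench import grab_frame
# plate/bar right-rear corner in scene view: dark bar profile
f=grab_frame("scene"); g=f["frame"].astype(int).sum(2)//3
for y in (-27,-22):
    xs=np.arange(-14,30,2); q=np.array([S+Rz@np.array([x,y])/1000 for x in xs])
    for zz in (38,46,54):
        p=w2px(f,np.c_[q,np.full(len(q),zz/1000)]).round().astype(int); print(y,zz,[(int(x),int(g[v,u])) for x,(u,v) in zip(xs,p)])
```

```text
t 15.57 tcp [ 0.5584 -0.0285  0.0643] slicer mm [-6.5 -0.7] F feed/lat/z [-3.5  0.6] 6.6 w -0.3 g 3.5 tooly yaw 9.0 tilt 0.01 j [-0.35  0.58  0.38  2.   -0.35  0.63  0.41]
-27 38 [(-14, 246), (-12, 246), (-10, 246), (-8, 244), (-6, 244), (-4, 227), (-2, 136), (0, 136), (2, 90), (4, 41), (6, 41), (8, 45), (10, 43), (12, 43), (14, 45), (16, 116), (18, 99), (20, 63), (22, 130), (24, 114), (26, 114), (28, 201)]
-27 46 [(-14, 244), (-12, 242), (-10, 242), (-8, 217), (-6, 149), (-4, 149), (-2, 46), (0, 49), (2, 49), (4, 61), (6, 61), (8, 56), (10, 45), (12, 45), (14, 51), (16, 75), (18, 75), (20, 119), (22, 184), (24, 199), (26, 149), (28, 149)]
-27 54 [(-14, 209), (-12, 189), (-10, 68), (-8, 68), (-6, 48), (-4, 65), (-2, 65), (0, 54), (2, 54), (4, 48), (6, 79), (8, 79), (10, 98), (12, 166), (14, 166), (16, 203), (18, 197), (20, 197), (22, 196), (24, 138), (26, 185), (28, 202)]
-22 38 [(-14, 246), (-12, 246), (-10, 247), (-8, 246), (-6, 243), (-4, 209), (-2, 252), (0, 189), (2, 68), (4, 57), (6, 48), (8, 48), (10, 67), (12, 54), (14, 54), (16, 54), (18, 79), (20, 79), (22, 91), (24, 91), (26, 166), (28, 184)]
-22 46 [(-14, 245), (-12, 245), (-10, 226), (-8, 120), (-6, 120), (-4, 53), (-2, 42), (0, 42), (2, 49), (4, 65), (6, 58), (8, 44), (10, 48), (12, 75), (14, 95), (16, 95), (18, 119), (20, 119), (22, 180), (24, 205), (26, 205), (28, 186)]
-22 54 [(-14, 213), (-12, 95), (-10, 95), (-8, 50), (-6, 45), (-4, 51), (-2, 67), (0, 49), (2, 46), (4, 45), (6, 58), (8, 63), (10, 89), (12, 106), (14, 176), (16, 176), (18, 201), (20, 150), (22, 150), (24, 164), (26, 185), (28, 185)]
```

Upward force of 7 N on the tool is unexpected. I'll compare the image numerically with the "dropped" and "still on the lip" hypotheses.

Run:
```python
from go import *
from h import *
from bench import grab_frame
f=grab_frame("scene"); g=f["frame"].astype(int).sum(2)//3
def P(x,y,z): 
    q=S+Rz@np.array([x,y])/1000; return w2px(f,[[*q,z/1000]])[0].round(1)
u0,v0=P(8,-20,40).astype(int)
print("cols",u0-22,"rows",v0-22)
for v in range(v0-22,v0+16): print(v,"".join(" .:-=+*#%@"[9-min(9,g[v,u]*10//256)] for u in range(u0-22,u0+24)))
for n,t,zb,sl in (("dropped t5",5,25,0),("ledge t-1",-1,33,-8/80),("on plate t3",3,33,-8/80)):
    print(n,"bar right end: rear-bottom(z+5)",P(t,-28,zb+5),"rear-top",P(t-21*sl,-28,zb+21),"front-top",P(t+8-21*sl,-28,zb+21+8*sl),"tail right low",P(t,-30,zb),"plate nose right",P(t+79.5,-30,30))
print("tip",P(-6.5+11,-11,39.3),P(-6.5+11,-11,33))
```

```text
cols 236 rows 191
191 ########%%%#***#%%%%%%#==+=:                  
192 **######%%%#***%%%%%%%*==+=                  :
193 +==*####%%%##**%%%#%%#+==+-                  =
194 =--=*###%%%####%%%#%%%+++=.                 :+
195 ====*##%%%%%###%%%#%%#*+*+                  =+
196 =--+*##%%%%%###%%%#%%*++*#=..              .==
197 ---+*##%%%%%###%%%###*+**+=:-=-..          ===
198 ---+###%%%%%###%%%%#*+**+-::::::-==:.     .===
199 ---+###%%%%%%##%%%%#**##=:::::::::-:.     -===
200 ---*#%%%%%%%%##%%%%*+*#*::-=-::::::..     -==+
201 ---*#%%%%######%%%#*++*+.:=+=::=-::.      ===*
202 ---*#%%%%######%%%#***+-::--::-+=:..     :==+#
203 --=##%%%%%%####%%%#***+:.::::::--:.      ===*#
204 --*###%%%%%%###%##**#*-:--:::::::..     :==+#%
205 --#*+**#%%%%##%%#++**+-:++-::-:::.      -==*#%
206 -=#*=++#%%%%%#%%#+++++-:==::=+=:..     :==+#%%
207 =+#%####%%%%%#%##+**++::::::-=-:.      -==*#%%
208 =*###%#%%%%%%#%##+#*++-+-::::::..     :==+#%%%
209 =***#%%%%%%%%##**+##****++-+-::.      -==*%%##
210 +***##%%%%%%%%*=**%#####***#+:..     :==+#%%%%
211 +*##%%%%%%%#%#--**%%%%%##*%#=:.      -==*#%%#%
212 --=*#%%
[... 679 characters left out ...]
 .     :++*%%%%%##%%%##
226                         ..  . -++*%@%%%%%%#%##
227                          .   =-::-+#%%%##%####
228                          ..  ::   .-#%%#%#%##%
dropped t5 bar right end: rear-bottom(z+5) [261.4 218.4] rear-top [261.1 213.9] front-top [262.4 211.4] tail right low [262.3 219.9] plate nose right [274.2 194.8]
ledge t-1 bar right end: rear-bottom(z+5) [260.3 218.1] rear-top [260.4 212.9] front-top [261.7 210.6] tail right low [261.2 219.7] plate nose right [273.4 196.5]
on plate t3 bar right end: rear-bottom(z+5) [260.9 216.8] rear-top [261.  211.7] front-top [262.3 209.4] tail right low [261.8 218.4] plate nose right [273.9 195.3]
tip [254.3 214. ] [254.4 215.7]
```

apply_moves:
  rows:
    - [[0,-0.01,0],[0,0,0]]
    - [[0,-0.02,-0.006],[0,0,0]]
    - [[0,-0.06,-0.012],[0,0,0]]
    - [[0,-0.1,-0.08],[0,0,0]]
    - [[0,-0.16,-0.16],[0,0,0]]
    - [[0,-0.2,-0.16],[0,0,0]]
    - [[0,-0.2,-0.16],[0,0,0]]

```text
clock: 16.55
tcp_pos: [0.5077, -0.036, 0.1032]
orientation: [-2.039, -2.388, 0.001]
contact_force: [-0.5, -0.3, 0.3]
grip_width: -0.0003
gripper_force: 0.0
```

Run:
```python
from go import *
from h import *
from bench import grab_frame
state()
for n in ("scene","top"):
    f=grab_frame(n); cv2.imwrite(f"pics/{n}_b.png",f["frame"][:,:,::-1]); g=f["frame"].astype(int).sum(2)//3
    def P(x,y,z): 
        q=S+Rz@np.array([x,y])/1000; return w2px(f,[[*q,z/1000]])[0].round(1)
    u0,v0=P(8,0,40).astype(int); r=(22,16) if n=="scene" else (24,26)
    print(n,"cols",u0-34,"rows",v0-r[0])
    for v in range(v0-r[0],v0+r[1]): print(v,"".join(" .:-=+*#%@"[9-min(9,g[v,u]*10//256)] for u in range(u0-34,u0+34)))
    for t,zb,sl in ((3,25,0),(6,25,0),(9,25,0),(0,33,-.1),(3,33,-.1)):
        print(t,zb,"rear-bot",P(t,-28,zb+5),"rear-top",P(t-21*sl,-28,zb+21),"front-top",P(t+8-21*sl,-28,zb+21+8*sl),"L rear-top",P(t-21*sl,28,zb+21),"tail low",P(t,-30,zb),"nose right",P(t+79.5,-30,30))
```

```text
t 16.55 tcp [ 0.5077 -0.036   0.1032] slicer mm [-57.8  -0.2] F feed/lat/z [-0.5 -0.2] 0.3 w -0.3 g 0.0 tooly yaw 9.01 tilt 0.08 j [-0.39  0.45  0.42  2.1  -0.3   0.65  0.39]
scene cols 216 rows 189
189 =*###########################%%%%*=========+=:                     =
190 --+##########################%%%%*======+++=:                     :+
191 :.:*#####################%###%%%#+========+=                      =+
192 .  :*##################%%%%##%%%#+++++=====.                     :+=
193 ..  *#################%%%%%##%%%#++***++++-                      =+=
194 ..  *###########%%%#####%%%%%%%%#++*#*****=                     :===
195     +###########%%%#***#%%%%%%%%*+++*++*##*=-.                  ====
196     *##########%%%%#***#%%%%%%%%*+**++++**+==+-..              .===+
197     *##+**#####%%%##***%%%%%%%%#+*#*++***+-::-::===.           ====*
198    .*##===*####%%%%###*%%%%#%%%#+*#*+***+-::.:::---:-+=:.     .===+#
199    .*##---=*###%%%%####%%%%#%%%#+***+*##+:--:::::::::=-:.     -+==*#
200     *%#===+*###%%%%%###%%%%#%%%*+++++***+:+=::--:::::::..     -==+#%
201  .. =#+--=*###%%%%%%#
[... 6324 characters left out ...]
58.5 205.5] front-top [257.8 201.1] L rear-top [227.2 210.6] tail low [259.8 205.9] nose right [252.8 162.5]
6 25 rear-bot [258.4 204.3] rear-top [258.2 203.9] front-top [257.5 199.4] L rear-top [226.9 208.9] tail low [259.6 204.3] nose right [252.5 160.8]
9 25 rear-bot [258.1 202.7] rear-top [257.9 202.2] front-top [257.2 197.7] L rear-top [226.7 207.2] tail low [259.3 202.7] nose right [252.3 159.2]
0 33 rear-bot [258.8 207.4] rear-top [258.4 205.8] front-top [257.7 201.4] L rear-top [226.9 210.9] tail low [260.  207.4] nose right [253.1 164.1]
3 33 rear-bot [258.6 205.8] rear-top [258.2 204.1] front-top [257.5 199.7] L rear-top [226.6 209.2] tail low [259.7 205.7] nose right [252.8 162.5]
```

Run:
```python
from go import *
from h import *
from bench import grab_frame
f=grab_frame("scene")
def P(x,y,z): 
    q=S+Rz@np.array([x,y])/1000; return w2px(f,[[*q,z/1000]])[0].round(1)
for z in (78.2,75,72): print(z,[(x,P(-57.8+x,-11,z).tolist()) for x in (-14,-7,0,7,14)])
i=f["frame"].astype(int)
for v in range(208,227): print(v," ".join(f"{i[v,u].sum()//3:3d}" for u in range(226,250)))
```

```text
78.2 [(-14, [239.5, 228.4]), (-7, [240.9, 226.0]), (0, [242.2, 223.5]), (7, [243.5, 221.1]), (14, [244.8, 218.7])]
75 [(-14, [239.7, 229.4]), (-7, [241.0, 226.9]), (0, [242.3, 224.5]), (7, [243.6, 222.0]), (14, [244.9, 219.6])]
72 [(-14, [239.8, 230.2]), (-7, [241.1, 227.8]), (0, [242.4, 225.3]), (7, [243.7, 222.9]), (14, [245.0, 220.5])]
208  65  63  51  36  34  37  38  34  39  43  70  66  69  65  44  39  53  50  33  36  45  77  80  54
209  57  65  63  41  35  38  38  38  38  39  64  70  68  58  44  59  71  39  30  29  27  31  38  35
210  60  94  90  87  63  37  37  35  38  38  54  70  58  48  44  78  93  45  30  32  32  30  29  30
211  63 108 113 151 129  57  35  39  34  35  42  70  55  40  50  67  92  58  28  28  30  33  31  34
212  50  54  82 158 154  62  34  37  40  40  37  61  56  42  63  53  84  69  31  29  27  29  31  26
213  55  47  41  67  96  45  36  35  40  36  34  39  62  42  63  58  86  79  44  35  31  32  25  26
214  68  52  38  37  44  35  38  41  39  39  37  39  56  51  75  72  75 100  92  95  61  62  37  30
215  78  50  53  40  37  39  40  42  42  40  41  36  42  90
[... 440 characters left out ...]

220 238 239 242 242 231 227  88  52  55  58  64  57  64 157 229 141  67 138 246 248 246 246 246 246
221 233 235 236 237 241 246 109  56  55  66  68  59  60 140 230 149  83 171 243 239 243 245 245 246
222 234 234 233 234 237 241 138  83  63  64  62  56  40 107 227 166 138 222 237 234 235 239 238 241
223 233 233 233 233 235 237 203 182 145 139  91  65  51 118 223 196 212 237 235 233 233 233 233 233
224 234 233 233 234 234 236 238 239 227 225 187 171 145 193 228 226 235 236 234 233 233 233 233 232
225 233 234 233 233 233 234 235 236 236 239 241 240 226 235 233 231 235 234 233 233 233 233 233 234
226 233 234 233 233 233 233 233 234 234 235 235 237 235 236 234 233 234 233 233 233 233 233 234 233
```

Run:
```python
from go import *
from h import *
from bench import grab_frame
for n in ("scene","top"):
    f=grab_frame(n); g=cv2.cvtColor(f["frame"],cv2.COLOR_RGB2GRAY).astype(float)
    def P(x,y,z):
        q=np.array([S+Rz@np.array([a,b])/1000 for a,b in np.broadcast(x,y)]); return w2px(f,np.c_[q,np.full(len(q),z/1000)])
    def prof(x,y,z):
        p=P(x,y,z).astype(np.float32); return cv2.remap(g.astype(np.float32),p[:,0].reshape(1,-1),p[:,1].reshape(1,-1),cv2.INTER_LINEAR)[0].round().astype(int).tolist()
    print(n)
    print("deck rear edge x -160..-140 y -40",prof(np.arange(-160,-139,2),-40,30))
    print("deck right edge y -70..-50 x -80",prof(-80,np.arange(-70,-49,2),30))
    print("outer right edge z35 x 40 y -56..-40",prof(40,np.arange(-56,-37,2),35))
    for y in (-25,-15,0,10):
      for z in (46,54): print("bar-top plane z",z,"y",y,"x -14..26:",prof(np.arange(-14,28,2),y,z))
```

```text
scene
deck rear edge x -160..-140 y -40 [198, 246, 246, 244, 245, 248, 247, 239, 234, 233, 234]
deck right edge y -70..-50 x -80 [51, 52, 95, 125, 148, 193, 233, 236, 233, 233, 234]
outer right edge z35 x 40 y -56..-40 [53, 89, 123, 134, 146, 194, 233, 236, 234, 234]
bar-top plane z 46 y -25 x -14..26: [247, 246, 216, 169, 102, 61, 44, 47, 51, 50, 46, 49, 57, 69, 78, 102, 146, 190, 201, 197, 167]
bar-top plane z 54 y -25 x -14..26: [161, 91, 54, 48, 54, 65, 64, 58, 55, 65, 87, 95, 115, 162, 188, 201, 198, 191, 186, 193, 197]
bar-top plane z 46 y -15 x -14..26: [247, 240, 204, 147, 86, 54, 46, 51, 59, 61, 54, 53, 59, 68, 79, 101, 149, 189, 200, 191, 166]
bar-top plane z 54 y -15 x -14..26: [146, 83, 43, 47, 54, 66, 61, 57, 54, 71, 90, 97, 119, 166, 192, 203, 203, 198, 194, 197, 199]
bar-top plane z 46 y 0 x -14..26: [222, 154, 115, 81, 48, 31, 25, 27, 29, 30, 33, 41, 63, 84, 99, 103, 106, 105, 103, 100, 96]
bar-top plane z 54 y 0 x -14..26: [88, 58, 36, 29, 30, 31, 29, 28, 34, 46, 60, 76, 92, 103, 106, 104, 89, 76, 72, 85, 99]
bar-top plane z 46 y 10 x -14..26: [90, 105, 104, 82, 49, 
[... 873 characters left out ...]

bar-top plane z 54 y -15 x -14..26: [117, 117, 150, 232, 248, 246, 232, 171, 115, 115, 111, 116, 142, 159, 160, 158, 159, 154, 147, 150, 169]
bar-top plane z 46 y 0 x -14..26: [119, 119, 120, 120, 120, 118, 112, 106, 106, 109, 110, 109, 111, 137, 160, 161, 157, 141, 123, 122, 144]
bar-top plane z 54 y 0 x -14..26: [118, 119, 120, 119, 118, 115, 110, 106, 106, 111, 111, 108, 115, 143, 160, 160, 154, 135, 121, 128, 154]
bar-top plane z 46 y 10 x -14..26: [110, 109, 110, 109, 109, 110, 106, 106, 103, 100, 100, 100, 99, 130, 154, 155, 148, 127, 106, 108, 133]
bar-top plane z 54 y 10 x -14..26: [110, 110, 109, 108, 109, 108, 106, 105, 101, 99, 99, 97, 106, 138, 154, 154, 145, 120, 101, 110, 139]
```

Run:
```python
from go import *
from h import *
from bench import grab_frame
for n in ("scene","top"):
    f=grab_frame(n)
    for lab,im,(i0,i1),yaw,z in (("init",cv2.imread(f"pics/{n}0.png"),(.48759,-.02927),np.radians(14.19),51),("now z46",f["frame"][:,:,::-1].copy(),None,Y,46),("now z54",f["frame"][:,:,::-1].copy(),None,Y,54)) if False else [("init",cv2.imread(f"pics/{n}0.png"),(.48759,-.02927),np.radians(14.19),51),("now",f["frame"][:,:,::-1].copy(),(S+Rz@[.04,0]).tolist(),Y,46)]:
        g=cv2.cvtColor(im,cv2.COLOR_BGR2GRAY).astype(np.float32); M=np.array([[np.cos(yaw),-np.sin(yaw)],[np.sin(yaw),np.cos(yaw)]])
        for y in (-22,-16):
            xs=np.arange(-12,28,2); q=np.array([[i0,i1]+M@np.array([x-40,y])/1000 for x in xs]); p=w2px(f,np.c_[q,np.full(len(q),z/1000)]).astype(np.float32)
            print(n,lab,y,cv2.remap(g,p[:,0].reshape(1,-1),p[:,1].reshape(1,-1),cv2.INTER_LINEAR)[0].round().astype(int).tolist())
```

```text
scene init -22 [228, 185, 104, 53, 50, 73, 65, 54, 52, 71, 93, 101, 102, 120, 170, 196, 202, 200, 197, 192]
scene init -16 [233, 191, 116, 52, 47, 63, 66, 56, 47, 68, 75, 66, 54, 82, 133, 181, 198, 166, 129, 107]
scene now -22 [242, 225, 160, 91, 52, 47, 53, 66, 64, 57, 55, 64, 87, 95, 111, 153, 187, 201, 196, 193]
scene now -16 [245, 210, 155, 84, 54, 44, 49, 55, 58, 53, 51, 53, 59, 68, 98, 156, 195, 200, 181, 147]
top init -22 [238, 238, 237, 239, 237, 205, 137, 126, 125, 131, 151, 160, 162, 161, 161, 151, 138, 141, 161, 192]
top init -16 [236, 236, 237, 236, 233, 200, 148, 139, 138, 143, 157, 167, 166, 167, 169, 169, 169, 168, 177, 209]
top now -22 [182, 243, 249, 247, 247, 239, 187, 122, 101, 101, 101, 121, 155, 159, 157, 153, 135, 114, 112, 133]
top now -16 [116, 152, 240, 249, 246, 239, 183, 127, 111, 110, 113, 134, 158, 160, 160, 159, 160, 159, 158, 167]
```

Comparing with the first frames, the bar top is near the dropped height with the tail at about +2 mm. The vertical force was likely the tips riding on the bar. I'll re-approach from behind and lower.

```bash
python3 -c "
from go import *
gos(-22,-0.4,62,0)"
```

```text
world [ 0.543  -0.0306]
t 16.9 tcp [ 0.5092 -0.036   0.1035] slicer mm [-56.2  -0.4] F feed/lat/z [-0.4  0.1] -0.2 w -0.2 g 0.0 tooly yaw 9.03 tilt 0.02 j [-0.39  0.45  0.42  2.09 -0.3   0.65  0.39]
 yaw 9.1 shift [1.000e-04 1.371e-01 1.658e-01] turn [-0.0001  0.     -0.0004]
 yaw 189.1 shift [1.000e-04 1.371e-01 1.658e-01] turn [1.000e-04 2.000e-04 9.996e-01]
```

apply_moves:
  rows:
    - [[0,0.07,0.04],[0,0,0]]
    - [[0,0.137,0.08],[0,0,0]]
    - [[0,0.137,0.11],[0,0,0]]
    - [[0,0.137,0.135],[0,0,0]]
    - [[0,0.137,0.15],[0,0,0]]
    - [[0,0.137,0.158],[0,0,0]]
    - [[0,0.137,0.166],[0,0,0]]
    - [[0,0.137,0.166],[0,0,0]]

```text
clock: 17.9
tcp_pos: [0.5428, -0.0306, 0.0623]
orientation: [-2.04, -2.389, -0.0]
contact_force: [0.4, -0.1, 0.8]
grip_width: 0.0001
gripper_force: 0.0
```

apply_moves:
  rows:
    - [[0,0.006,0],[0,0,0]]
    - [[0,0.012,0],[0,0,0]]
    - [[0,0.018,0],[0,0,0]]
    - [[0,0.024,0],[0,0,0]]
    - [[0,0.03,0],[0,0,0]]
    - [[0,0.036,0],[0,0,0]]

```text
clock: 18.65
tcp_pos: [0.5519, -0.0292, 0.0623]
orientation: [-2.04, -2.389, -0.0]
contact_force: [0.1, -0.5, -0.4]
grip_width: 0.0002
gripper_force: 0.0
```

apply_moves:
  rows:
    - [[0,0.002,0],[0,0,0]]
    - [[0,0.004,0],[0,0,0]]
    - [[0,0.006,0],[0,0,0]]
    - [[0,0.008,0],[0,0,0]]

```text
clock: 19.15
tcp_pos: [0.5538, -0.0289, 0.0623]
orientation: [2.04, 2.389, 0.0]
contact_force: [0.5, 0.5, -0.3]
grip_width: 0.0001
gripper_force: 0.0
```

```bash
python3 -c "
from go import *
state()"
```

```text
t 19.15 tcp [ 0.5538 -0.0289  0.0623] slicer mm [-11.1  -0.5] F feed/lat/z [0.5 0.4] -0.3 w 0.1 g 0.0 tooly yaw 9.02 tilt 0.0 j [-0.35  0.57  0.38  2.01 -0.35  0.62  0.42]
```

apply_moves:
  rows:
    - [[0,0.003,0],[0,0,0]]
    - [[0,0.006,0],[0,0,0]]
    - [[0,0.009,0],[0,0,0]]
    - [[0,0.012,0],[0,0,0]]

```text
clock: 19.65
tcp_pos: [0.5565, -0.0284, 0.0622]
orientation: [-2.04, -2.389, 0.0]
contact_force: [-1.0, -0.5, 0.5]
grip_width: 0.0003
gripper_force: 0.4
```

apply_moves:
  rows:
    - [[0,0.003,0],[0,0,0]]
    - [[0,0.006,0],[0,0,0]]
    - [[0,0.009,0],[0,0,0]]
    - [[0,0.012,0],[0,0,0]]

```text
clock: 20.15
tcp_pos: [0.5597, -0.0279, 0.0623]
orientation: [-2.04, -2.389, -0.0]
contact_force: [-0.3, -0.4, -0.2]
grip_width: 0.0002
gripper_force: 0.3
```

```bash
python3 -c "
from go import *
state()"
```

```text
t 20.15 tcp [ 0.5597 -0.0279  0.0623] slicer mm [-5.1 -0.4] F feed/lat/z [-0.4 -0.3] -0.2 w 0.2 g 0.3 tooly yaw 9.03 tilt 0.0 j [-0.35  0.58  0.38  1.99 -0.35  0.63  0.41]
```

apply_moves:
  rows:
    - [[0,0.002,0],[0,0,0]]
    - [[0,0.004,0],[0,0,0]]
    - [[0,0.006,0],[0,0,0]]
    - [[0,0.008,0],[0,0,0]]

```text
clock: 20.65
tcp_pos: [0.5617, -0.0276, 0.0623]
orientation: [-2.04, -2.389, -0.0]
contact_force: [-1.4, 0.3, -1.1]
grip_width: -0.0001
gripper_force: 0.3
```

apply_moves:
  rows:
    - [[0,0.002,0],[0,0,0]]
    - [[0,0.004,0],[0,0,0]]
    - [[0,0.006,0],[0,0,0]]
    - [[0,0.008,0],[0,0,0]]

```text
clock: 21.15
tcp_pos: [0.5636, -0.0273, 0.0623]
orientation: [-2.04, -2.389, -0.0]
contact_force: [-0.5, -0.1, 0.1]
grip_width: -0.0001
gripper_force: 0.3
```

apply_moves:
  rows:
    - [[0,0.002,0],[0,0,0]]
    - [[0,0.004,0],[0,0,0]]
    - [[0,0.006,0],[0,0,0]]
    - [[0,0.008,0],[0,0,0]]

```text
clock: 21.65
tcp_pos: [0.5656, -0.027, 0.0623]
orientation: [-2.04, -2.389, -0.0]
contact_force: [0.4, -1.3, 0.4]
grip_width: -0.0001
gripper_force: 0.3
```

Run:
```python
from go import *
state()
from h import *
from bench import grab_frame
for n in ("scene","top"):
    f=grab_frame(n)
    for lab,im,(i0,i1),yaw,z in [("init",cv2.imread(f"pics/{n}0.png"),(.48759,-.02927),np.radians(14.19),51),("now",f["frame"][:,:,::-1].copy(),(S+Rz@[.04,0]).tolist(),Y,46)]:
        g=cv2.cvtColor(im,cv2.COLOR_BGR2GRAY).astype(np.float32); M=np.array([[np.cos(yaw),-np.sin(yaw)],[np.sin(yaw),np.cos(yaw)]])
        for y in (-24,-19):
            xs=np.arange(-12,36,2); q=np.array([[i0,i1]+M@np.array([x-40,y])/1000 for x in xs]); p=w2px(f,np.c_[q,np.full(len(q),z/1000)]).astype(np.float32)
            print(n,lab,y,cv2.remap(g,p[:,0].reshape(1,-1),p[:,1].reshape(1,-1),cv2.INTER_LINEAR)[0].round().astype(int).tolist())
```

```text
t 21.65 tcp [ 0.5656 -0.027   0.0623] slicer mm [ 0.9 -0.5] F feed/lat/z [ 0.2 -1.3] 0.4 w -0.1 g 0.3 tooly yaw 9.02 tilt 0.0 j [-0.35  0.59  0.38  1.98 -0.35  0.64  0.41]
scene init -24 [237, 185, 110, 54, 45, 69, 69, 57, 50, 76, 89, 88, 88, 134, 183, 202, 203, 199, 185, 162, 160, 180, 195, 202]
scene init -19 [214, 159, 80, 46, 45, 51, 49, 44, 49, 64, 80, 87, 86, 104, 154, 198, 201, 182, 161, 156, 177, 194, 201, 199]
scene now -24 [240, 212, 187, 189, 225, 231, 226, 174, 118, 65, 51, 51, 64, 67, 58, 55, 63, 81, 91, 106, 151, 185, 201, 199]
scene now -19 [238, 211, 169, 181, 220, 233, 217, 173, 110, 64, 41, 44, 47, 46, 46, 44, 50, 61, 73, 100, 141, 184, 189, 176]
top init -24 [238, 238, 238, 239, 236, 196, 134, 119, 118, 122, 145, 159, 159, 158, 157, 151, 142, 145, 171, 202, 219, 221, 212, 190]
top init -19 [236, 237, 237, 237, 233, 196, 138, 132, 133, 139, 155, 165, 166, 167, 165, 163, 157, 157, 168, 196, 220, 223, 219, 205]
top now -24 [157, 152, 150, 146, 141, 138, 135, 131, 130, 127, 122, 119, 114, 114, 112, 108, 107, 108, 109, 108, 110, 107, 105, 106]
top now -19 [159, 157, 153, 150, 147, 142, 141, 139, 136, 132, 128, 125, 121, 118, 117, 113, 112, 111, 109, 108, 110, 109, 110, 111]
```

Shift of about +10–12 mm past the lip, flat, with almost no friction. I keep feeling for the tongue.

apply_moves:
  rows:
    - [[0,0.002,0],[0,0,0]]
    - [[0,0.004,0],[0,0,0]]
    - [[0,0.006,0],[0,0,0]]
    - [[0,0.008,0],[0,0,0]]

```text
clock: 22.25
tcp_pos: [0.5676, -0.0267, 0.0623]
orientation: [2.04, 2.389, 0.0]
contact_force: [-0.7, -0.2, 0.9]
grip_width: 0.0003
gripper_force: 0.3
```

apply_moves:
  rows:
    - [[0,0.002,0],[0,0,0]]
    - [[0,0.004,0],[0,0,0]]
    - [[0,0.006,0],[0,0,0]]

```text
clock: 22.62
tcp_pos: [0.569, -0.0265, 0.0623]
orientation: [-2.04, -2.389, 0.0]
contact_force: [-1.5, 0.8, 0.8]
grip_width: -0.0
gripper_force: 0.3
```

apply_moves:
  rows:
    - [[0,0.002,0],[0,0,0]]
    - [[0,0.004,0],[0,0,0]]
    - [[0,0.006,0],[0,0,0]]

```text
clock: 23.0
tcp_pos: [0.5705, -0.0262, 0.0623]
orientation: [-2.04, -2.389, 0.0]
contact_force: [-1.3, 0.2, 0.4]
grip_width: 0.0001
gripper_force: 0.3
```

apply_moves:
  rows:
    - [[0,0.002,0],[0,0,0]]
    - [[0,0.004,0],[0,0,0]]
    - [[0,0.006,0],[0,0,0]]

```text
clock: 23.38
tcp_pos: [0.572, -0.026, 0.0623]
orientation: [-2.04, -2.389, 0.0]
contact_force: [-1.1, -0.9, 0.3]
grip_width: 0.0001
gripper_force: 0.3
```

apply_moves:
  rows:
    - [[0,0.002,0],[0,0,0]]
    - [[0,0.004,0],[0,0,0]]
    - [[0,0.006,0],[0,0,0]]

```text
clock: 23.75
tcp_pos: [0.5735, -0.0257, 0.0623]
orientation: [-2.04, -2.389, -0.0]
contact_force: [-0.2, -0.4, 0.2]
grip_width: -0.0
gripper_force: 0.3
```

apply_moves:
  rows:
    - [[0,0.002,0],[0,0,0]]
    - [[0,0.004,0],[0,0,0]]

```text
clock: 24.0
tcp_pos: [0.5745, -0.0256, 0.0623]
orientation: [-2.04, -2.389, 0.0]
contact_force: [-1.0, -0.8, 0.5]
grip_width: -0.0001
gripper_force: 0.3
```

apply_moves:
  rows:
    - [[0,0.002,0],[0,0,0]]
    - [[0,0.004,0],[0,0,0]]

```text
clock: 24.25
tcp_pos: [0.5753, -0.0255, 0.0623]
orientation: [-2.04, -2.389, 0.0]
contact_force: [-1.2, 1.0, 0.8]
grip_width: 0.0
gripper_force: 0.9
```

apply_moves:
  rows:
    - [[0,0.002,0],[0,0,0]]
    - [[0,0.004,0],[0,0,0]]

```text
clock: 24.5
tcp_pos: [0.5755, -0.0255, 0.0621]
orientation: [-2.039, -2.388, 0.002]
contact_force: [-5.6, -1.0, 3.6]
grip_width: 0.0002
gripper_force: 2.9
```

apply_moves:
  rows:
    - [[0,0.002,0],[0,0,0]]
    - [[0,0.004,0],[0,0,0]]

```text
clock: 24.75
tcp_pos: [0.5757, -0.0255, 0.062]
orientation: [-2.039, -2.387, 0.004]
contact_force: [-7.7, -1.1, 6.2]
grip_width: -0.0004
gripper_force: 4.7
```

Run:
```python
from go import *
state()
from h import *
from bench import grab_frame
for n in ("scene",):
    f=grab_frame(n)
    for lab,im,(i0,i1),yaw,z in [("init",cv2.imread(f"pics/{n}0.png"),(.48759,-.02927),np.radians(14.19),51),("now",f["frame"][:,:,::-1].copy(),(S+Rz@[.06,0]).tolist(),Y,46)]:
        g=cv2.cvtColor(im,cv2.COLOR_BGR2GRAY).astype(np.float32); M=np.array([[np.cos(yaw),-np.sin(yaw)],[np.sin(yaw),np.cos(yaw)]])
        for y in (-24,-19):
            xs=np.arange(-12,36,2); q=np.array([[i0,i1]+M@np.array([x-40,y])/1000 for x in xs]); p=w2px(f,np.c_[q,np.full(len(q),z/1000)]).astype(np.float32)
            print(n,lab,y,cv2.remap(g,p[:,0].reshape(1,-1),p[:,1].reshape(1,-1),cv2.INTER_LINEAR)[0].round().astype(int).tolist())
```

```text
t 24.75 tcp [ 0.5757 -0.0255  0.062 ] slicer mm [11.1 -0.6] F feed/lat/z [-7.8  0.2] 6.2 w -0.4 g 4.7 tooly yaw 9.0 tilt 0.2 j [-0.35  0.6   0.38  1.95 -0.35  0.65  0.41]
scene init -24 [237, 185, 110, 54, 45, 69, 69, 57, 50, 76, 89, 88, 88, 134, 183, 202, 203, 199, 185, 162, 160, 180, 195, 202]
scene init -19 [214, 159, 80, 46, 45, 51, 49, 44, 49, 64, 80, 87, 86, 104, 154, 198, 201, 182, 161, 156, 177, 194, 201, 199]
scene now -24 [240, 235, 186, 124, 57, 48, 54, 66, 64, 58, 54, 62, 77, 90, 115, 159, 190, 203, 199, 192, 183, 186, 195, 196]
scene now -19 [232, 200, 144, 75, 54, 43, 43, 53, 58, 49, 44, 50, 63, 83, 125, 144, 174, 182, 170, 144, 152, 175, 191, 195]
```

Tongue felt: feed force now 7.8 N, nose at about 102 mm. I add a little and hold about 10 N for over a second.

apply_moves:
  rows:
    - [[0,0.003,-0.002],[0,0,0]]
    - [[0,0.003,-0.002],[0,0,0]]
    - [[0,0.003,-0.002],[0,0,0]]

```text
clock: 25.18
tcp_pos: [0.5757, -0.0255, 0.0621]
orientation: [-2.038, -2.386, 0.005]
contact_force: [-7.0, -0.8, 3.8]
grip_width: -0.0
gripper_force: 4.2
```

```bash
python3 -c "
from go import *
state()"
```

```text
t 25.18 tcp [ 0.5757 -0.0255  0.0621] slicer mm [11.1 -0.5] F feed/lat/z [-7.   0.4] 3.8 w -0.0 g 4.2 tooly yaw 9.0 tilt 0.28 j [-0.35  0.6   0.38  1.95 -0.35  0.66  0.41]
```

apply_moves:
  rows:
    - [[0,0.002,0],[0,0,0]]
    - [[0,0.004,0],[0,0,0]]
    - [[0,0.004,0],[0,0,0]]

```text
clock: 25.55
tcp_pos: [0.5759, -0.0255, 0.0621]
orientation: [-2.037, -2.385, 0.007]
contact_force: [-10.7, -1.8, 5.9]
grip_width: -0.0001
gripper_force: 5.8
```

apply_moves:
  rows:
    - [[0,0,0],[0,0,0]]
    - [[0,0,0],[0,0,0]]
    - [[0,0,0],[0,0,0]]
    - [[0,0,0],[0,0,0]]
    - [[0,0,0],[0,0,0]]

```text
clock: 26.18
tcp_pos: [0.5759, -0.0255, 0.0621]
orientation: [-2.037, -2.385, 0.007]
contact_force: [-10.1, -0.7, 5.9]
grip_width: -0.0001
gripper_force: 5.8
```

apply_moves:
  rows:
    - [[0,0,0],[0,0,0]]
    - [[0,0,0],[0,0,0]]
    - [[0,0,0],[0,0,0]]
    - [[0,0,0],[0,0,0]]
    - [[0,0,0],[0,0,0]]
    - [[0,0,0],[0,0,0]]

```text
clock: 26.92
tcp_pos: [0.5759, -0.0255, 0.0621]
orientation: [-2.037, -2.385, 0.007]
contact_force: [-9.7, -1.7, 5.4]
grip_width: -0.0002
gripper_force: 5.8
```

apply_moves:
  rows:
    - [[0,-0.008,0],[0,0,0]]
    - [[0,-0.016,0],[0,0,0]]
    - [[0,-0.03,0],[0,0,0]]
    - [[0,-0.08,-0.02],[0,0,0]]
    - [[0,-0.12,-0.1],[0,0,0]]
    - [[0,-0.3,-0.3],[0,0,0]]
    - [[0,-0.4,-0.5],[0,0,0]]
    - [[0,-0.4,-0.6],[0,0,0]]
    - [[0,-0.4,-0.6],[0,0,0]]

```text
clock: 28.05
tcp_pos: [0.4812, -0.0405, 0.215]
orientation: [2.038, 2.387, 0.008]
contact_force: [-0.4, 0.0, -0.6]
grip_width: -0.0
gripper_force: 0.0
```

Run:
```python
from go import *
state()
from h import *
from bench import grab_frame
for n in ("scene","top"):
    f=grab_frame(n)
    for lab,im,(i0,i1),yaw,z in [("init",cv2.imread(f"pics/{n}0.png"),(.48759,-.02927),np.radians(14.19),51),("now",f["frame"][:,:,::-1].copy(),(S+Rz@[.06,0]).tolist(),Y,46)]:
        g=cv2.cvtColor(im,cv2.COLOR_BGR2GRAY).astype(np.float32); M=np.array([[np.cos(yaw),-np.sin(yaw)],[np.sin(yaw),np.cos(yaw)]])
        for y in (-24,-19,15,22):
            xs=np.arange(-12,36,2); q=np.array([[i0,i1]+M@np.array([x-40,y])/1000 for x in xs]); p=w2px(f,np.c_[q,np.full(len(q),z/1000)]).astype(np.float32)
            print(n,lab,y,cv2.remap(g,p[:,0].reshape(1,-1),p[:,1].reshape(1,-1),cv2.INTER_LINEAR)[0].round().astype(int).tolist())
```

```text
t 28.05 tcp [ 0.4812 -0.0405  0.215 ] slicer mm [-84.6  -0.5] F feed/lat/z [-0.4  0.1] -0.6 w -0.0 g 0.0 tooly yaw 9.02 tilt 0.32 j [-0.5   0.22  0.53  2.08 -0.15  0.87  0.27]
scene init -24 [237, 185, 110, 54, 45, 69, 69, 57, 50, 76, 89, 88, 88, 134, 183, 202, 203, 199, 185, 162, 160, 180, 195, 202]
scene init -19 [214, 159, 80, 46, 45, 51, 49, 44, 49, 64, 80, 87, 86, 104, 154, 198, 201, 182, 161, 156, 177, 194, 201, 199]
scene init 15 [242, 201, 119, 56, 48, 67, 64, 55, 50, 68, 68, 67, 62, 88, 144, 187, 200, 174, 141, 126, 150, 190, 202, 198]
scene init 22 [224, 189, 129, 72, 41, 45, 45, 40, 55, 92, 111, 125, 128, 138, 178, 202, 203, 204, 202, 202, 197, 199, 203, 201]
scene now -24 [241, 235, 186, 125, 58, 49, 52, 66, 63, 56, 54, 65, 85, 97, 118, 160, 190, 203, 200, 194, 183, 185, 195, 195]
scene now -19 [228, 200, 144, 76, 54, 43, 42, 52, 57, 50, 45, 49, 62, 84, 126, 144, 172, 181, 170, 144, 153, 175, 191, 194]
scene now 15 [237, 202, 148, 91, 57, 44, 49, 58, 57, 51, 46, 50, 58, 69, 91, 140, 180, 196, 172, 140, 105, 130, 163, 190]
scene now 22 [224, 228, 196, 131, 69, 52, 51, 56, 
[... 427 characters left out ...]
 140, 136, 134, 139, 164, 210, 221, 222, 217]
top init 22 [240, 240, 240, 241, 240, 206, 99, 83, 83, 92, 125, 139, 139, 141, 140, 122, 92, 101, 132, 179, 212, 222, 206, 142]
top now -24 [225, 246, 245, 245, 245, 245, 231, 156, 117, 115, 112, 136, 158, 161, 162, 162, 145, 131, 145, 186, 223, 231, 229, 209]
top now -19 [239, 244, 245, 245, 245, 246, 232, 166, 127, 127, 129, 144, 163, 166, 166, 165, 158, 153, 156, 170, 199, 227, 232, 229]
top now 15 [215, 242, 245, 245, 245, 246, 237, 151, 105, 102, 108, 125, 148, 155, 155, 154, 153, 151, 152, 173, 208, 229, 232, 233]
top now 22 [232, 245, 245, 245, 245, 246, 228, 148, 99, 97, 97, 121, 154, 156, 153, 147, 126, 107, 111, 144, 208, 233, 230, 210]
```

The bar is square (same offset right across it), with the tail about 22 mm past the lip at flat-in-pocket height. The arm is clear, so I'm handing in.

```bash
python3 -c "
from bench import job
print(job.hand_in())"
```

```text
the job is handed in; nothing more can be done
None
```

The job is handed in at about 28 s: the insert is square and, from image measurements rather than a last look, flat in the pocket. Its nose was held against the depth stop (nose about 102 mm past the lip) at about 10 N feed force for over a second, highest reading about 12 N overall, and the arm was clear; the one oddity was a brief 7 N vertical force as the tail neared the lip's edge, so I backed off and re-approached.

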